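# Angle the batten past the post into its bay

## Robot

A 6-joint arm with a two-finger parallel gripper is mounted at the origin on the work surface. World frame = base frame: x ahead of the robot, y to its left, z up, the work surface at z = 0. Lengths are in mm, angles in rad, forces in N, time in s.
With the tool pointing down it reaches from about 350 to 975 mm from the base axis. Payload 7.1 kg.
Tool frame: the origin (TCP) lies on the front face of the gripper's body, between the roots of the fingers; the fingertips stand 80 mm ahead of it and the grasp point (between the pads) lies 61 mm ahead of it (env.tips_ahead is the distance from the TCP to the fingertips, in mm); z points along the fingers, y is the direction in which the jaws open and shut (so a half turn about z gives the same grasp; the last joint's range is limited). The gripper opens to 88 mm and grips with 3 to 60 N. Pads are 20 mm wide; open, the fingers measure 115 mm over their backs; the gripper's body (75 mm by 178 mm) begins 61 mm behind the grasp point.
Start: joints at [-1.266, 0.423, 1.63, -0, 1.089, -0.019], TCP at [198.875, -592.498, 302.675] pointing down, gripper open.
Joint ranges: [-3, 3], [-0.9, 2.11], [0.09, 2.58], [-1.31, 4.45], [0.11, 2.69], [-2.54, 2.54]. Speed limits (rad/s): [2.39, 2.39, 3.01, 3.14, 3.14, 3.14].

## Interface

Orientations are given as a unit quaternion [x, y, z, w].
In Python, from station import env, set_gripper, viewer, workorder gives the robot as it stands. Calls block until the motion is done:
- env.reach(position, orientation): joint-space move of the TCP to a pose.
- env.move_l(position, rot=None, rate=150, f_stop=None): straight line of the TCP; rot=None keeps the orientation; rate is the mean speed in mm/s. With f_stop (N) it stops when the force on the tool has changed by that much, and returns True; else False.
- env.move_joints(angles): joint-space move.
- set_gripper(opening): finger opening in mm; the grip force is fixed at half the most; returns when the fingers have stopped.
- env.hold(seconds).
- env.ik(position, orientation): joint angles nearest the present ones, or None.
- env.read_state(): the state.
- viewer.camera(name): name is "scene" or "side" or "wrist"; returns the picture (480x640x3 uint8, blue, green, red); there is no depth.
- viewer.camera_params(name): a dict with "fx", "fy", "cx", "cy" (pixels), "pose" (4x4, takes a point from camera to world coordinates); the wrist camera has in their place "tool_from_camera" (4x4, takes a point from camera to tool coordinates, whose origin is the TCP and whose axes are the flange's). Camera axes: x right, y up, looking along -z (the intrinsics and any distortion apply to the point x, -y, -z); pixel columns grow to the right and rows downward; lengths in mm; the calibration is good to about 2 mm. A picture is of the moment at which its call begins: read the wrist's pose just before it. camera_params takes no time and is no camera call.
A pose or a line that the arm cannot do raises env.IKError and nothing moves.
- workorder.sign_off(): hands the job in, once; it reports no verdict.
The state is a dict: "time_s": time; "qpos": joint angles; "dq": joint speeds; "tau": joint torques, N m; "tool_pos": TCP position; "orientation": TCP orientation; "force": force on the tool from outside, world axes, zero at the start; "wrist_torque": the same for the moment, N m; "width": finger opening in mm.
Only numpy, scipy, OpenCV 4.12 (cv2) and the standard library are available. Lean on these libraries where they do the work, as an engineer would, in place of code of your own. Each camera call takes 0.05 s, during which the arm holds its last target.

## Task

Put the dark red-ended batten away in its pale timber bay by pushing it along the bench with the fingertips, never lifting it: push one end and then the other so that the red end goes in first, behind the steel post, then swing the plain end in until the whole batten lies flush against the bay's back fence. Leave the jars, cup, tools and spool where they are.

Things in the scene. Friction and masses are not known exactly. Their poses are not given: they have to be found in the camera images.
- batten: loose straight hardwood batten, 30 wide x 250 long x 24 mm high, 0.14 to 0.28 kg, lying flat on the bench; dark brown with its last 50 mm red. Origin under its centre, on the bench; its y axis runs along its length towards the red end, x across it, z up. It slides with ordinary wood friction and pivots freely when pushed off centre: pushed square on its side near one end, it turns about a point some 50 mm beyond its middle, on the other side.
- red_end (a point): centre of the batten's red end face (125 mm from the middle along +y, 12 mm up)
- plain_end (a point): centre of the batten's plain end face (125 mm from the middle along -y, 12 mm up)
- bay: fixed pale timber bay, 30 mm high, open towards the robot, no floor. Origin on the bench at the middle of the back fence's front face; x points into the fence (away from the robot), y along the fence to the left, z up. Fence is 22 mm thick and 380 long; at each end a cheek 20 mm thick stands out 90 mm towards the robot (x -90 to 0), inner faces at y = +170 and -170 mm, so the bay is 340 mm long inside.
- post: fixed upright steel post with a yellow band, 22 mm diameter, 60 mm tall (its flat foot ring, 38 mm across, is flush and does not obstruct), standing in the bay's front about 70 mm out from the fence face and 30 to 50 mm left of the bay's middle. About 59 mm is clear between post and fence; the opening between the post and the right cheek (about 200 mm) is shorter than the batten. Origin on the bench on the post's axis.
- flux_jar: bystander, loose: green glass jar, 56 mm across, 75 mm tall; origin under its centre
- patina_bottle: bystander, loose: amber bottle, 52 mm across, 120 mm tall; origin under its centre
- brush_cup: bystander, loose: blue ceramic cup, 68 mm across, 85 mm tall; origin under its centre
- screwdriver: bystander, loose: screwdriver lying on the bench, about 200 mm long
- hammer: bystander, loose: hammer lying on the bench, about 250 mm long
- solder_spool: bystander, loose: metal solder spool standing on end, 52 mm across, 35 mm tall; origin under its centre
Not all that is in view belongs to the job. Leave any blue or orange look-alike of the post alone.

How it is judged:
By the outcome, as a careful person would: the job done as asked, in the order asked, and still so for the second after the job is handed in, with the robot touching nothing.
It also fails if it takes over 72 s, if anything falls off the work surface, if the arm or the gripper's body presses on something with over 40 N, if the wrist force passes 120 N, or if a joint passes its speed limit or range.

## Working session

There is one attempt and no reset: what is moved stays moved. The work goes in short steps, each a Python script; the robot and the scene stay as the last script left them, time stands still between calls to the robot, and variables do not carry over. Pictures are saved under pics/ and viewed, and the job is handed in when it is done.

```bash
ls; mkdir -p pics; python3 - <<'E'
from station import env, set_gripper, viewer, workorder
import cv2,numpy as np
np.set_printoptions(precision=3,suppress=True)
for n in ("scene","side","wrist"):
    cv2.imwrite(f"pics/a_{n}.png",viewer.camera(n)); print(n,viewer.camera_params(n))
s=env.read_state();print(s['time_s'],s['orientation'],s['width'])
E
```

```text
pics
scene {'fx': 559.1127101099208, 'fy': 559.1127101099208, 'cx': 326.797310747168, 'cy': 231.37843466334277, 'pose': array([[   0.165,   -0.822,    0.546, 1219.624],
       [   0.986,    0.131,   -0.101, -119.814],
       [   0.012,    0.555,    0.832, 1067.197],
       [   0.   ,    0.   ,    0.   ,    1.   ]])}
side {'fx': 545.0558210320996, 'fy': 545.0558210320996, 'cx': 315.5874656377203, 'cy': 241.3131833849019, 'pose': array([[ -0.966,   0.155,  -0.207, 267.599],
       [ -0.258,  -0.614,   0.746, 952.216],
       [ -0.011,   0.774,   0.633, 876.432],
       [  0.   ,   0.   ,   0.   ,   1.   ]])}
wrist {'fx': 397.3207439280295, 'fy': 397.3207439280295, 'cx': 314.19272624099835, 'cy': 244.01523085917955, 'tool_from_camera': array([[ -0.   ,   0.952,   0.307,  83.569],
       [  1.   ,   0.001,  -0.002,   0.18 ],
       [ -0.002,   0.307,  -0.952, -81.816],
       [  0.   ,   0.   ,   0.   ,   1.   ]])}
0.15 [ 0.987  0.161 -0.    -0.001] 87.67344309618136
```

View pics/a_scene.png

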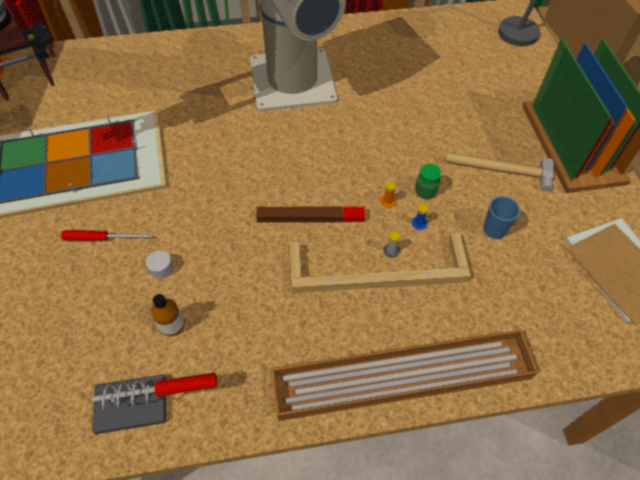

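View pics/a_side.png

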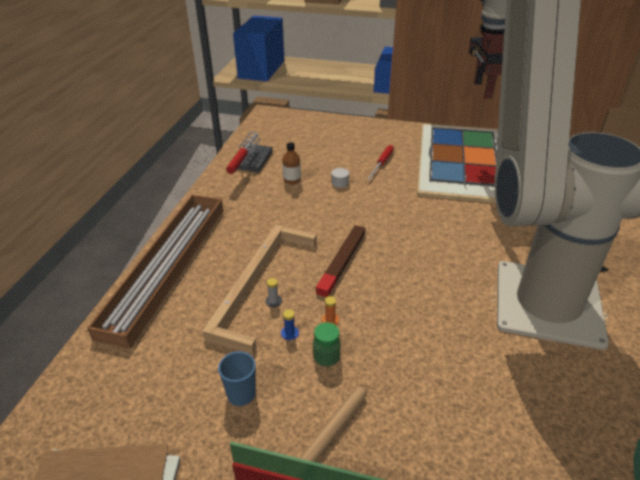

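In the scene view, the batten runs from (258,214) to (365,213) with its red end on the right, which is robot +y. The bay's corners are near (293,288) and (468,272).
There are three post candidates: orange (389,195), blue (421,217) and grey steel with a yellow band (393,245). The grey one fits, because it is steel and stands in the bay's mouth. Next I'll crop in to confirm and measure.

```bash
cat > h.py <<'E'
import cv2,numpy as np
np.set_printoptions(precision=1,suppress=True)
def ray(P,uv):
    T=np.array(P['pose']);d=np.array([(uv[0]-P['cx'])/P['fx'],-(uv[1]-P['cy'])/P['fy'],-1.])
    return T[:3,3],T[:3,:3]@d
def onz(P,uv,z):
    o,d=ray(P,uv);return (o+d*(z-o[2])/d[2])[:2]
def proj(P,p):
    T=np.array(P['pose']);c=T[:3,:3].T@(np.array(p,float)-T[:3,3])
    return np.array([P['cx']+P['fx']*c[0]/-c[2],P['cy']-P['fy']*c[1]/-c[2]])
E
python3 - <<'E'
import cv2
a=cv2.imread('pics/a_scene.png')[165:305,240:490]; cv2.imwrite('pics/b1.png',cv2.resize(a,None,fx=3.2,fy=3.2,interpolation=cv2.INTER_CUBIC))
a=cv2.imread('pics/a_side.png')[215:375,190:390]; cv2.imwrite('pics/b2.png',cv2.resize(a,None,fx=3.7,fy=3.7,interpolation=cv2.INTER_CUBIC))
E
```

```text
(no output)
```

View pics/b1.png

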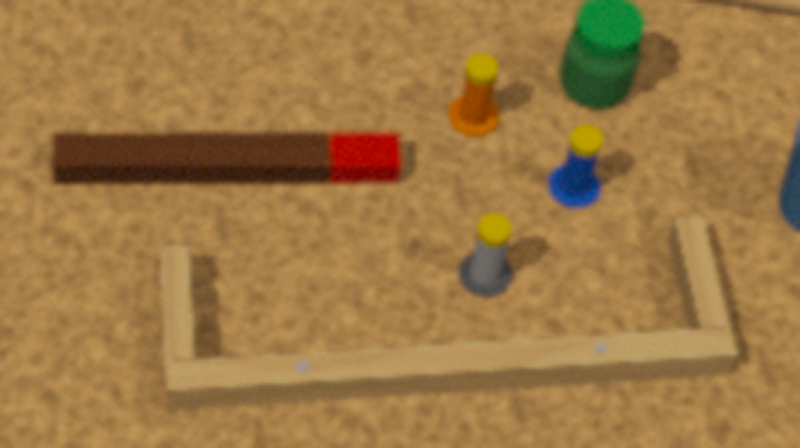

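View pics/b2.png

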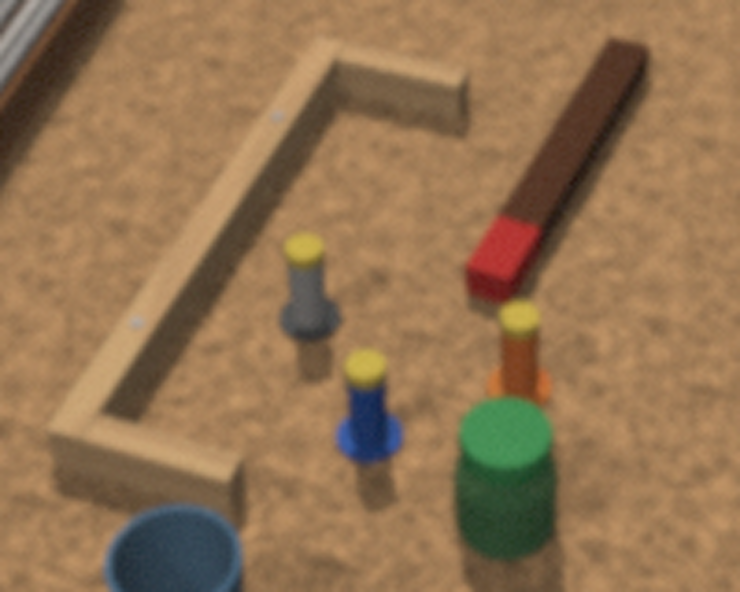

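The crop confirms it: the grey steel post has a yellow band and stands inside the bay mouth, at crop b1 (487,250). The blue and orange look-alikes are outside the bay. I'll read the corners in both views.

```bash
python3 - <<'E'
from h import *
from station import viewer
S=viewer.camera_params('scene');D=viewer.camera_params('side')
s=lambda x,y:((x+.5)/3.2-.5+240,(y+.5)/3.2-.5+165)
d=lambda x,y:((x+.5)/3.7-.5+190,(y+.5)/3.7-.5+215)
for n,z,sc,sd in [('bat plain robot',24,(55,134),(648,48)),('bat plain far',24,(55,169),(612,40)),('red robot',24,(399,134),(507,277)),('red far',24,(399,166),(470,265)),
 ('fence in R',30,(191,359),(338,67)),('fence in L',30,(703,331),(103,413)),('fence out R',30,(168,389),(322,42)),('fence out L',30,(737,355),(53,430)),
 ('cheekR in tip',30,(189,248),(464,93)),('cheekR out tip',30,(163,248),(467,72)),('cheekL in tip',30,(678,218),(240,460)),('cheekL out',30,(706,218),(232,485)),
 ('post top',60,(494,227),(304,245)),('orange top',60,(482,66),(520,316)),('blue top',60,(586,139),(366,367)),('jar top',75,(610,22),(507,434)),('jarbottom',0,(597,85),(505,520)),('postfoot',0,(487,275),(310,318))]:
    print(n,onz(S,s(*sc),z),onz(D,d(*sd),z))
a=cv2.imread('pics/a_scene.png');A=cv2.imread('pics/a_side.png')
for n,img,P in (('S',a,S),('D',A,D)):
    h=cv2.cvtColor(img,cv2.COLOR_BGR2HSV)
    m=((h[...,0]<8)|(h[...,0]>174))&(h[...,1]>200)&(h[...,2]>80)
    nb,l,st,c=cv2.connectedComponentsWithStats(m.astype(np.uint8))
    print(n,[(st[i].tolist()) for i in range(1,nb) if st[i,4]>60])
E
```

```text
bat plain robot [ 442.1 -140.8] [ 438.7 -136. ]
bat plain far [ 472.9 -143.7] [ 464.5 -138.8]
red robot [481.1 104.4] [478.1 105.7]
red far [508.9  98.7] [502.3 101.2]
fence in R [644.2 -69.9] [636.6 -56.5]
fence in L [677.5 271.4] [668.8 272.4]
fence out R [664.  -87.8] [655.7 -80.3]
fence out L [698.9 288.3] [690.8 290.9]
cheekR in tip [557.8 -59.2] [546.7 -50.5]
cheekR out tip [555.  -76.9] [550.6 -72.7]
cheekL in tip [587.1 281. ] [583.  285.4]
cheekL out [590.2 300.3] [581.2 302.9]
post top [592.8 144.3] [591.4 144.9]
orange top [456.7 167.8] [454.5 170.1]
blue top [531.3 224.8] [527.2 229.1]
jar top [443.2 263.8] [437.1 269.5]
jarbottom [442.7 266.7] [439.1 265.8]
postfoot [594.  145.9] [591.2 145.8]
S [[15, 0, 16, 27, 106], [92, 123, 40, 30, 937], [343, 207, 22, 15, 319], [61, 230, 46, 11, 444], [154, 373, 63, 23, 894]]
D []
```

```bash
cat >> h.py <<'E'
from station import env, set_gripper, viewer, workorder
T0=-0.093; O=np.array([656.,104.5]); BX=np.array([np.cos(T0),np.sin(T0)]); BY=np.array([-np.sin(T0),np.cos(T0)])
def w(p): return O+p[0]*BX+p[1]*BY          # bay->world
def b(p): d=np.array(p)[:2]-O; return np.array([d@BX,d@BY])
def dirs(a): return np.array([np.sin(a),np.cos(a)]),np.array([np.cos(a),-np.sin(a)]) # along red, normal to fence
def quat(jaw): # jaw = world angle of the jaw axis (mod pi); pick the reachable half turn nearest
    h=(jaw+np.pi/2)/2
    return [np.array([np.cos(h+k),np.sin(h+k),0,0]) for k in (0,np.pi/2)]
def pose(pb,a,z,end=False):
    """tool centre pb in bay frame; jaws along batten heading a (end=True: across it)"""
    ang=T0+np.pi/2-a+(np.pi/2 if end else 0)
    p=[*w(pb),z]; q0=np.array(env.read_state()['qpos']); best=None
    for q in quat(ang):
        j=env.ik(p,q)
        if j is not None:
            c=np.abs(np.array(j)-q0).max()
            if best is None or c<best[0]: best=(c,q)
    if best is None: raise RuntimeError('no ik %s'%p)
    return p,best[1]
def snap(n):
    for c in ('scene','side'): cv2.imwrite(f'pics/{n}_{c}.png',viewer.camera(c))
def st():
    s=env.read_state(); print('t %.1f'%s['time_s'],'tool',np.array(s['tool_pos']),'bay',b(s['tool_pos']),'F',np.array(s['force']),'w',s['width'],'j6 %.2f'%s['qpos'][5])
E
python3 - <<'E'
from h import *
C=np.array([-170.3,-139.5]);a=.062
t,n=dirs(a)
p,q=pose(C-45*n,a,220); env.reach(p,q); st()
p[2]=89; print(env.move_l(p,q,rate=150,f_stop=15)); st(); snap('c')
img=viewer.camera('wrist'); cv2.imwrite('pics/c_wrist.png',img)
E
```

```text
t 2.4 tool [429.4 -12.1 220.1] bay [-214.8 -137.2] F [-0.9 -0.8  0.2] w 87.61568293155327 j6 -1.47
False
t 3.4 tool [429.4 -11.7  89.4] bay [-214.8 -136.8] F [0.1 0.3 0.1] w 88.10996368193088 j6 -1.47
```

```bash
python3 -c "
import cv2,numpy as np
a=cv2.imread('pics/c_scene.png')[130:330,220:500];b=cv2.imread('pics/c_wrist.png')
a=cv2.resize(a,None,fx=1.5,fy=1.5);b=cv2.resize(b,(400,300));cv2.imwrite('pics/c2.png',np.hstack([a[:300,:400],b]))"
```

```text
(no output)
```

View pics/c2.png

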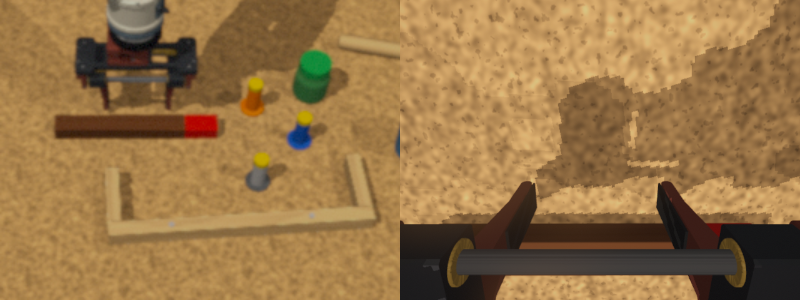

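The fingers straddle the batten's middle on the robot side. Now I'll push it forward while turning the red end towards the fence.

```bash
python3 - <<'E'
from h import *
C=np.array([-170.3,-139.5]);a=.062
t,n=dirs(a)
p,q=pose(C-26*n,a,89); print(env.move_l(p,q,rate=60)); st()
# arc in steps
N=4
for i in range(1,N+1):
    ai=a+(.45-a)*i/N; am=(a+(.45-a)*(i-.5)/N)
    C=C+53/N*dirs(am)[1]
    p,q=pose(C-25*dirs(ai)[1],ai,89); env.move_l(p,q,rate=60)
st(); print('expected C',C)
t,n=dirs(.45)
p,q=pose(C-45*n,.45,89); env.move_l(p,q,rate=150)
p[2]=180; env.move_l(p,q,rate=250)
snap('d')
a=cv2.imread('pics/d_scene.png')[165:305,240:490]; cv2.imwrite('pics/d1.png',cv2.resize(a,None,fx=3.2,fy=3.2,interpolation=cv2.INTER_CUBIC))
a=cv2.imread('pics/d_side.png')[215:375,190:390]; cv2.imwrite('pics/d2.png',cv2.resize(a,None,fx=3.7,fy=3.7,interpolation=cv2.INTER_CUBIC))
E
```

```text
False
t 4.0 tool [448.2 -14.6  89. ] bay [-195.8 -137.9] F [ 0.5 -0.4 -0. ] w 87.9391926829047 j6 -1.47
t 5.6 tool [501.1 -23.6  88.9] bay [-142.3 -142. ] F [-0.1 -0.1  0.1] w 87.49509502881848 j6 -1.10
expected C [-119.3 -152.8]
```

View pics/d1.png

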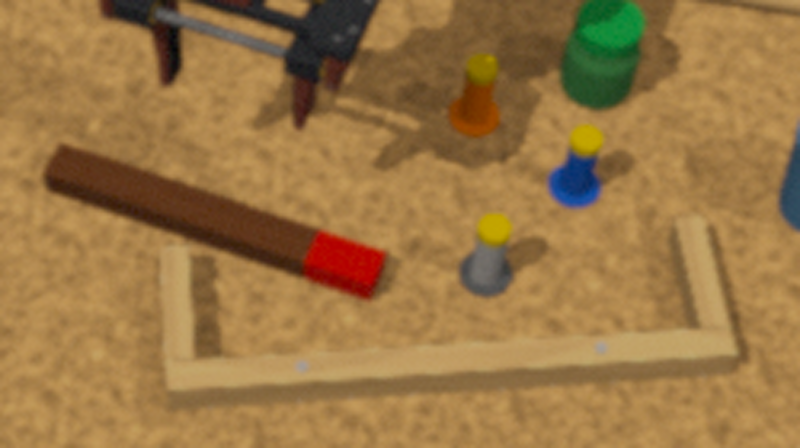

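View pics/d2.png

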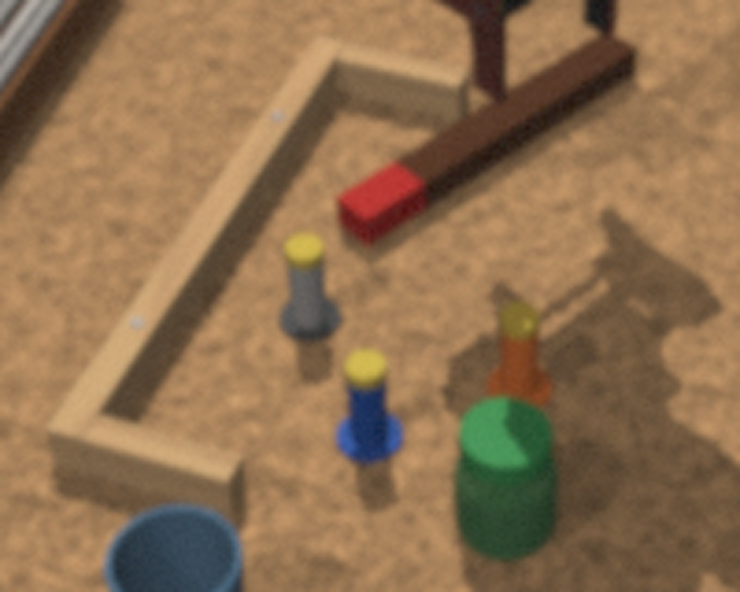

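```bash
python3 - <<'E'
from h import *
S=viewer.camera_params('scene');D=viewer.camera_params('side')
s=lambda x,y:((x+.5)/3.2-.5+240,(y+.5)/3.2-.5+165)
d=lambda x,y:((x+.5)/3.7-.5+190,(y+.5)/3.7-.5+215)
sc=[(65,146),(47,174),(384,254),(372,283)]; sd=[(634,55),(606,38),(370,224),(340,202)]
for f,P,q in ((s,S,sc),(d,D,sd)):
    X=np.array([b(onz(P,f(*x),24)) for x in q]); pl=X[:2].mean(0);rd=X[2:].mean(0);u=rd-pl
    print(X.tolist());print('C',(pl+rd)/2,'plain',pl,'red',rd,'len',np.hypot(*u),'a %.3f'%np.arctan2(u[0],u[1]))
E
```

```text
[[-179.01450501592805, -256.9519978368403], [-155.28830999078912, -269.8568656630895], [-72.6216971528806, -37.985100064551354], [-49.79913316249554, -48.65847207731071]]
C [-114.2 -153.4] plain [-167.2 -263.4] red [-61.2 -43.3] len 244.25368940564354 a 0.449
[[-187.21005889806412, -248.93139447564482], [-163.49899373921804, -260.7934232442254], [-81.57368487436914, -30.996104392309043], [-56.034627320082116, -43.45736871989425]]
C [-122.1 -146. ] plain [-175.4 -254.9] red [-68.8 -37.2] len 242.31852437125457 a 0.455
```

Both views agree on the middle at about (-118,-150) in the bay frame and a = 0.45. The entry line clears both the cheek and the post. Next I'll push the plain end face with nearly closed fingers held across it.

```bash
python3 - <<'E'
from h import *
C=np.array([-118,-150.]);a=.45
t,n=dirs(a)
set_gripper(6)
p,q=pose(C-165*t,a,180,True); env.reach(p,q); st()
p[2]=89; env.move_l(p,q,rate=150)
p,q=pose(C-140*t,a,89,True); env.move_l(p,q,rate=80)
p,q=pose(C+(-135+95)*t,a,89,True); print(env.move_l(p,q,rate=60,f_stop=12)); st()
snap('e')
a=cv2.imread('pics/e_scene.png')[165:305,240:490]; cv2.imwrite('pics/e1.png',cv2.resize(a,None,fx=3.2,fy=3.2,interpolation=cv2.INTER_CUBIC))
a=cv2.imread('pics/e_side.png')[215:375,190:390]; cv2.imwrite('pics/e2.png',cv2.resize(a,None,fx=3.7,fy=3.7,interpolation=cv2.INTER_CUBIC))
E
```

```text
t 8.9 tool [ 439.4 -175.   180. ] bay [-189.7 -298.4] F [-0.   0.3 -0.1] w 5.429493796636499 j6 0.14
False
t 11.9 tool [503.9 -68.3  89. ] bay [-135.4 -186.2] F [-0.9  0.5  0.6] w 6.270293772230485 j6 0.39
```

View pics/e1.png

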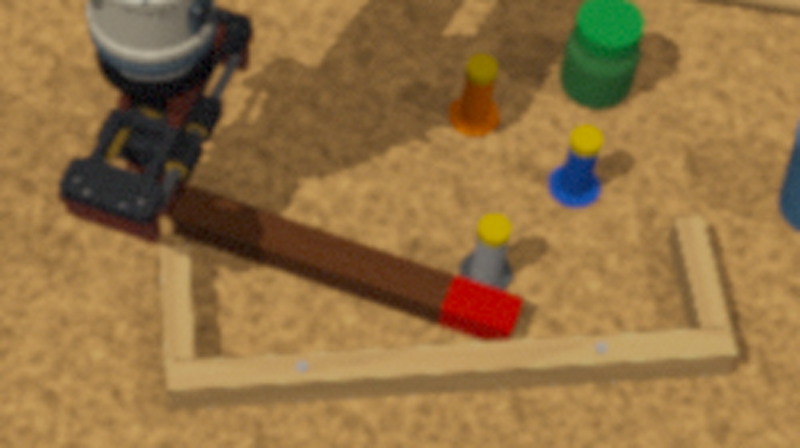

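View pics/e2.png

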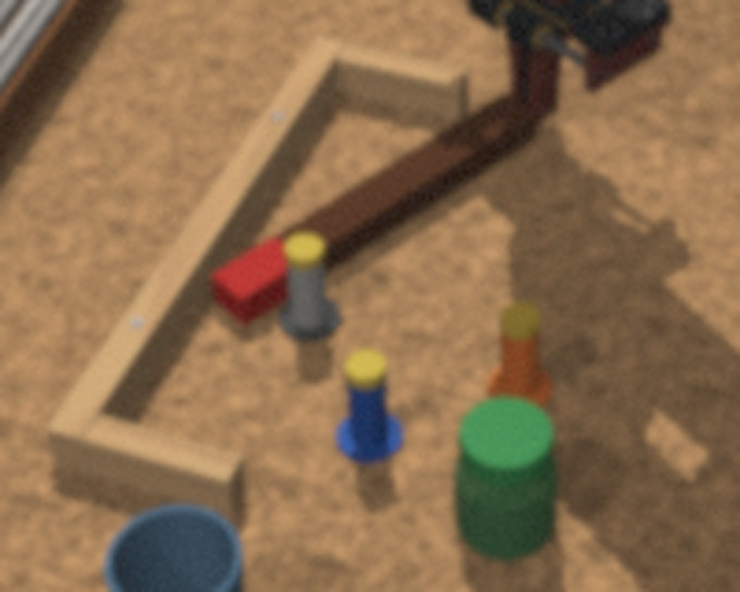

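The red end is behind the post, with its corners at crop e1 (521,302) and (505,335). It has not reached the fence and the batten is still about square to the tool. I'll keep feeding it in and let the red end slide along the fence.

```bash
python3 - <<'E'
from h import *
S=viewer.camera_params('scene')
s=lambda x,y:((x+.5)/3.2-.5+240,(y+.5)/3.2-.5+165)
print('red scene',[b(onz(S,s(*x),24)) for x in ((521,302),(505,335))])
P=np.array([-131,-177.])
t,n=dirs(.425); P1=P+20*t
p,q=pose(P1-10*t,.42,89,True); print(env.move_l(p,q,rate=60,f_stop=15)); st()
for P2,a2 in ((np.array([-115,-151.]),.405),(np.array([-108,-143.]),.39)):
    p,q=pose(P2-10*dirs(a2)[0],a2,89,True); r=env.move_l(p,q,rate=50,f_stop=15); print(r); st()
    if r: break
snap('f')
a=cv2.imread('pics/f_scene.png')[165:305,240:490]; cv2.imwrite('pics/f1.png',cv2.resize(a,None,fx=3.2,fy=3.2,interpolation=cv2.INTER_CUBIC))
a=cv2.imread('pics/f_side.png')[215:375,190:390]; cv2.imwrite('pics/f2.png',cv2.resize(a,None,fx=3.7,fy=3.7,interpolation=cv2.INTER_CUBIC))
E
```

```text
red scene [array([-28.1,  50.9]), array([-3.2, 36.4])]
False
t 12.5 tool [514.3 -50.4  89. ] bay [-126.7 -167.4] F [-1.1  0.8 -0.1] w 6.096482795048793 j6 0.39
False
t 12.9 tool [523.1 -43.8  89. ] bay [-118.6 -160. ] F [-0.3 -0.1  0.3] w 6.05362738737416 j6 0.39
False
t 13.2 tool [530.9 -36.4  89. ] bay [-111.5 -152. ] F [-0.8 -0.6  0.7] w 5.853869165074726 j6 0.39
```

View pics/f1.png

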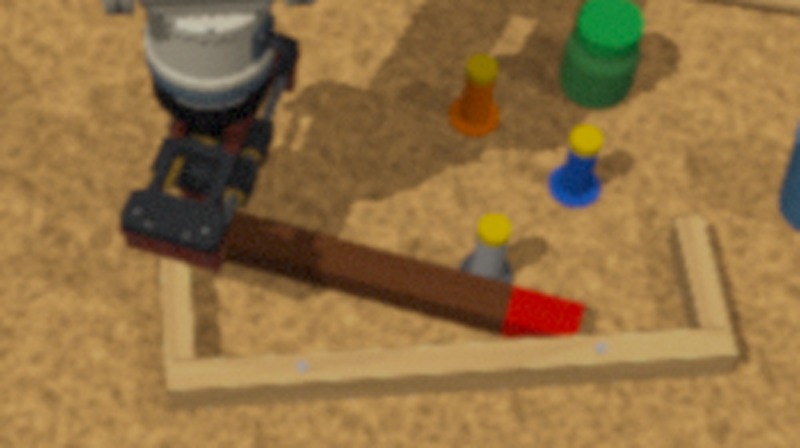

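View pics/f2.png

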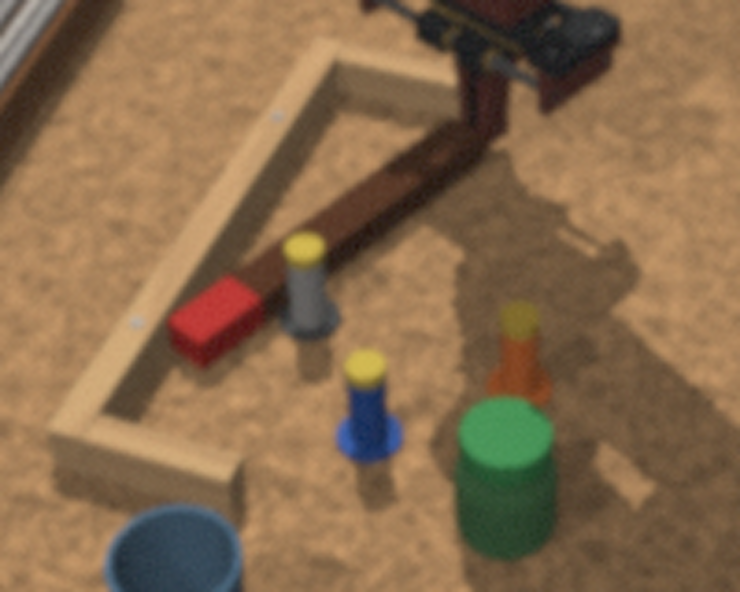

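The red end is against the fence, about 50 mm past the post (crop f1 (583,305)–(575,335)), and the plain end is inside the right cheek. Now I'll swing the plain end in from its robot side.

```bash
python3 - <<'E'
from h import *
C=np.array([-62,-27.]);a=.37; t,n=dirs(a)
s=env.read_state(); P=b(s['tool_pos'])
env.move_l([*w(P-20*t),89],rate=120); env.move_l([*w(P-20*t),140],rate=200)
p,q=pose(C-88*t-45*n,a,140); env.reach(p,q); p[2]=89; env.move_l(p,q,rate=150); st()
p,q=pose(C-88*t-27*n,a,89); env.move_l(p,q,rate=80)
piv=C+50*t
for ai in (.31,.25,.19,.13):
    ti,ni=dirs(ai); p,q=pose(piv-138*ti-25*ni,ai,89); r=env.move_l(p,q,rate=50,f_stop=15)
    if r: break
print(r);st(); env.move_l([*w(b(p)-20*ni),89],rate=120); env.move_l([*w(b(p)-20*ni),150],rate=200)
snap('g')
a=cv2.imread('pics/g_scene.png')[165:305,240:490]; cv2.imwrite('pics/g1.png',cv2.resize(a,None,fx=3.2,fy=3.2,interpolation=cv2.INTER_CUBIC))
a=cv2.imread('pics/g_side.png')[215:375,190:390]; cv2.imwrite('pics/g2.png',cv2.resize(a,None,fx=3.7,fy=3.7,interpolation=cv2.INTER_CUBIC))
E
```

```text
t 15.8 tool [512.1  24.6  88.8] bay [-135.9  -92.9] F [ 0.4  0.4 -0.1] w 5.746526726503779 j6 -1.08
False
t 17.5 tool [559.   -0.9  89. ] bay [ -86.8 -113.9] F [ 0.4 -0.6 -0.5] w 6.084768583541343 j6 -1.37
```

View pics/g1.png

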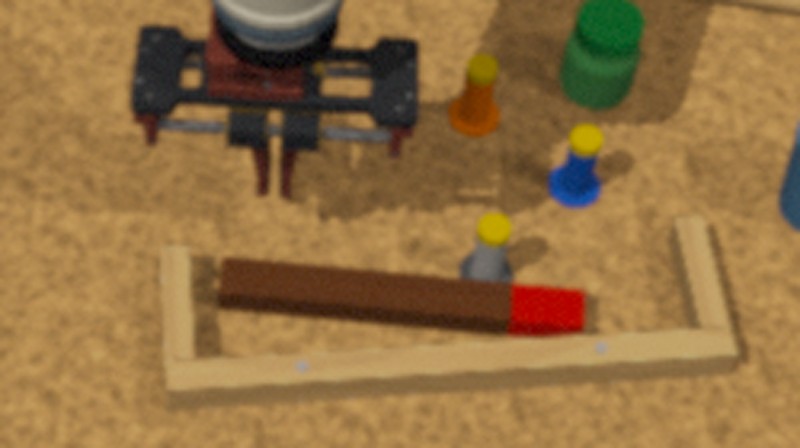

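View pics/g2.png

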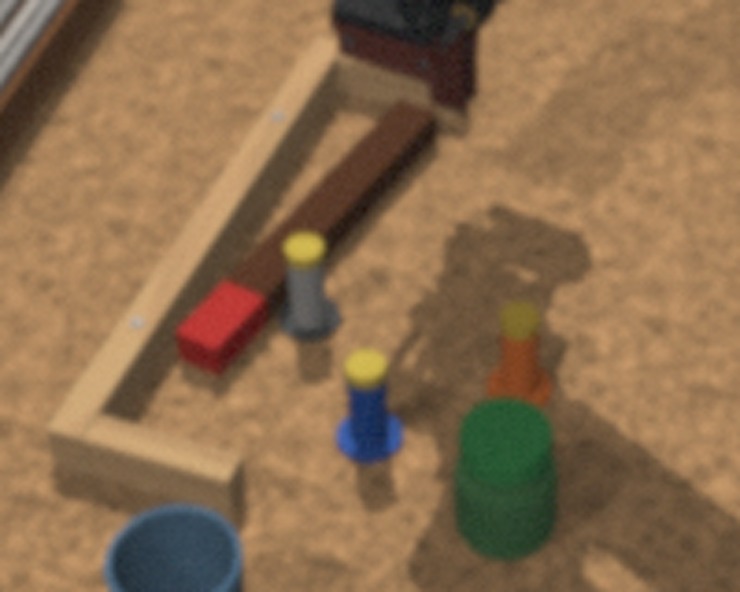

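```bash
python3 - <<'E'
from h import *
S=viewer.camera_params('scene');D=viewer.camera_params('side')
s=lambda x,y:((x+.5)/3.2-.5+240,(y+.5)/3.2-.5+165)
d=lambda x,y:((x+.5)/3.7-.5+190,(y+.5)/3.7-.5+215)
sc=[(224,259),(221,293),(584,291),(582,322)]; sd=[(434,118),(404,103),(216,351),(181,335)]
for f,P,q in ((s,S,sc),(d,D,sd)):
    X=np.array([b(onz(P,f(*x),24)) for x in q]); pl=X[:2].mean(0);rd=X[2:].mean(0);u=rd-pl
    print(X.tolist());print('C',(pl+rd)/2,'plain',pl,'red',rd,'len',np.hypot(*u),'a %.3f'%np.arctan2(u[0],u[1]))
E
```

```text
[[-75.81045638229266, -148.4983452257716], [-48.64599107881583, -152.0685207629896], [-33.87435130044108, 95.23719296016161], [-9.731931536010713, 89.7857786013584]]
C [-42.  -28.9] plain [ -62.2 -150.3] red [-21.8  92.5] len 246.13727849106004 a 0.165
[[-82.21907203475115, -140.2427968195029], [-57.78272160763446, -148.127033201083], [-38.59878299936551, 99.11056728222178], [-13.664410099889752, 94.40909770397153]]
C [-48.1 -23.7] plain [ -70.  -144.2] red [-26.1  96.8] len 244.90587346119108 a 0.180
```

The red end is at about (-24,95), the plain end at about (-66,-147), and a ≈ 0.17. I'll open the fingers to straddle the post and press the batten flush.

```bash
python3 - <<'E'
from h import *
set_gripper(88)
p,q=pose((-80,20),.17,150); env.reach(p,q); p[2]=89; print(env.move_l(p,q,rate=150,f_stop=12)); st()
for x,a in ((-62,.17),(-54,.09),(-46,.02),(-41,0),(-34,0)):
    p,q=pose((x,20),a,89); r=env.move_l(p,q,rate=40,f_stop=12); print(r);st()
    if r: break
P=b(env.read_state()['tool_pos'])
env.move_l([*w(P-np.array([14,0])),89],rate=100); env.move_l([*w(P-np.array([14,0])),150],rate=200)
env.move_l([*w(P-np.array([180,0])),190],rate=250)
snap('i'); st()
a=cv2.imread('pics/i_scene.png')[165:305,240:490]; cv2.imwrite('pics/i1.png',cv2.resize(a,None,fx=3.2,fy=3.2,interpolation=cv2.INTER_CUBIC))
a=cv2.imread('pics/i_side.png')[215:375,190:390]; cv2.imwrite('pics/i2.png',cv2.resize(a,None,fx=3.7,fy=3.7,interpolation=cv2.INTER_CUBIC))
E
```

```text
False
t 20.9 tool [578.2 131.   89. ] bay [-79.9  19.2] F [ 0.3 -0.8  0.7] w 87.97812519654688 j6 -1.10
False
t 21.5 tool [596.2 130.1  89. ] bay [-61.9  20. ] F [0.1 0.2 1.1] w 87.8462477244846 j6 -1.11
False
t 21.8 tool [604.  129.5  88.9] bay [-54.1  20. ] F [ 0.  -0.5 -0.2] w 87.85827344541912 j6 -1.19
False
t 22.2 tool [611.9 128.7  89. ] bay [-46.1  20. ] F [-0.1  1.2  0.7] w 87.16099407980526 j6 -1.27
False
t 22.4 tool [617.2 128.3  89. ] bay [-40.8  20. ] F [ 0.4  0.3 -0.8] w 87.6563388694305 j6 -1.29
True
t 22.6 tool [619.4 127.6  88.2] bay [-38.6  19.6] F [ 0.1 -0.8 -0. ] w 87.93796729118478 j6 -1.29
t 24.3 tool [441.5 144.4 189.6] bay [-217.2   19.8] F [-0.1 -0.5 -0.4] w 87.98792648206123 j6 -1.19
```

View pics/i1.png

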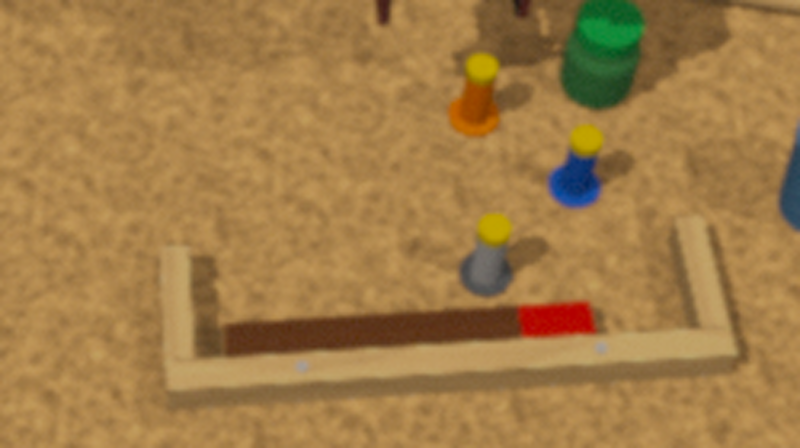

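View pics/i2.png

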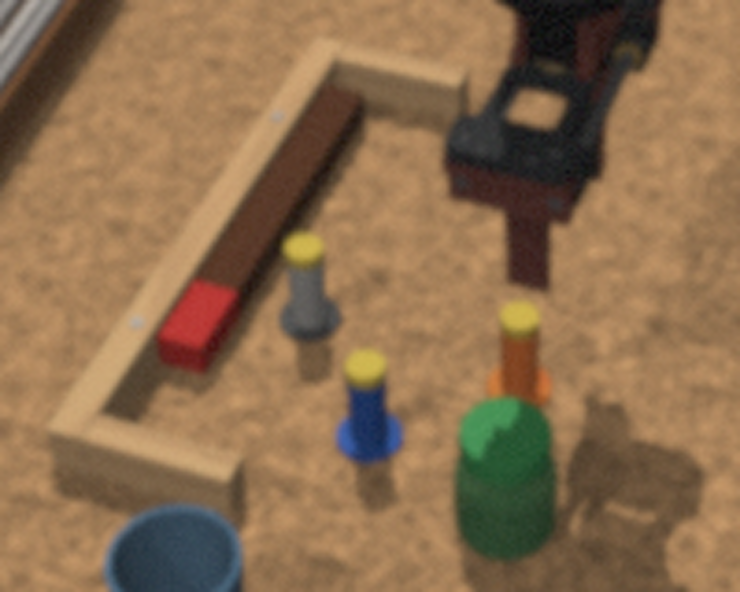

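The batten now lies along the fence. As a check I'll press each end separately with closed fingers, and measure the edges.

```bash
python3 - <<'E'
from h import *
set_gripper(0)
for y in (-115,78):
    p,q=pose((-85 if y<0 else -62,y),0,150); env.reach(p,q); p[2]=89; print(env.move_l(p,q,rate=150,f_stop=12))
    p,q=pose((-46,y),0,89); env.move_l(p,q,rate=60,f_stop=12)
    p,q=pose((-30,y),0,89); r=env.move_l(p,q,rate=30,f_stop=12); print(y,r); st()
    P=b(env.read_state()['tool_pos'])-np.array([16,0])
    env.move_l([*w(P),89],rate=100); env.move_l([*w(P),150],rate=200)
env.move_l([*w(P-np.array([140,60])),220],rate=250)
snap('k'); st()
for c,n,x in (('scene',3.2,(165,305,240,490)),('side',3.7,(215,375,190,390))):
    a=cv2.imread(f'pics/k_{c}.png')[x[0]:x[1],x[2]:x[3]]; cv2.imwrite(f'pics/k_{c}_c.png',cv2.resize(a,None,fx=n,fy=n,interpolation=cv2.INTER_CUBIC))
E
```

```text
False
-115 True
t 28.2 tool [607.4  -6.5  88.4] bay [ -38.1 -115. ] F [-0.5  0.5 -0.1] w 0.4209008695849647 j6 -1.51
False
78 True
t 31.1 tool [624.4 185.7  88.4] bay [-39.   77.9] F [0.7 0.2 0. ] w 0.28998400103907584 j6 -1.21
t 32.8 tool [464.6 140.7 219.3] bay [-193.9   18.3] F [-0.2  0.5 -0.5] w 0.6339429638977397 j6 -1.21
```

View pics/k_scene_c.png

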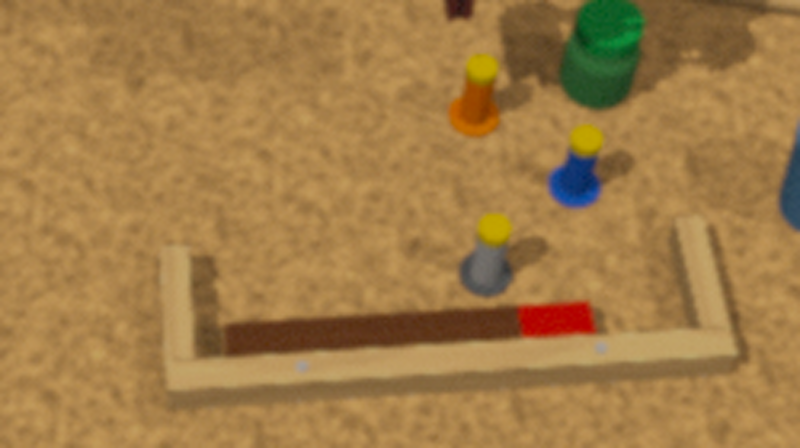

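View pics/k_side_c.png

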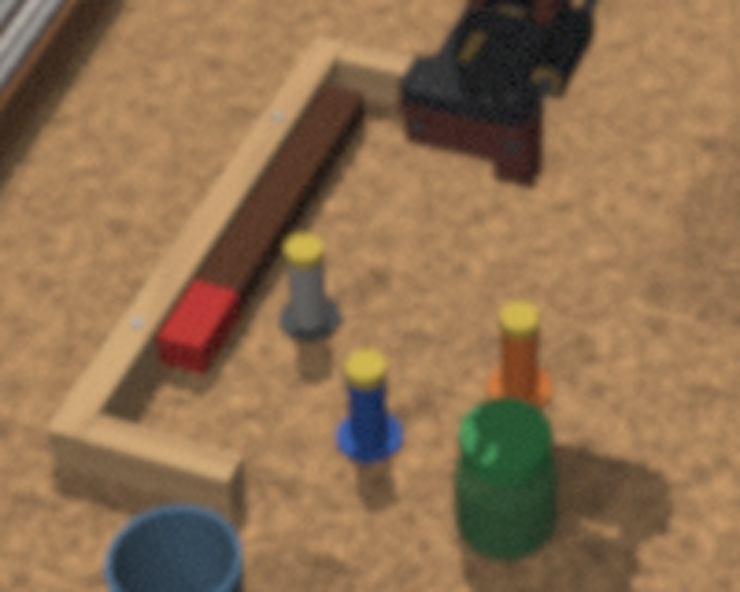

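View pics/k_scene.png

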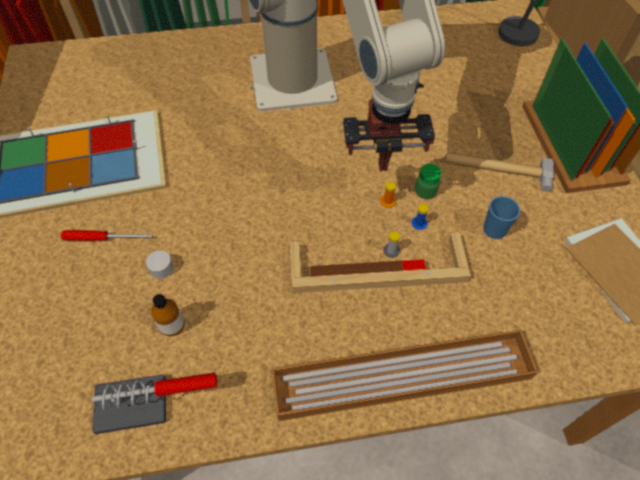

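The last pictures show the batten flush along the fence, from crop k_scene (228,325) to (593,303), with its red end past the post. Both end presses met firm resistance at almost the same depth. The bystanders and look-alikes are at their original pixels, and the tool is clear. I'll hand it in.

```bash
python3 - <<'E'
from h import *
print(workorder.sign_off()); env.hold(1.2); st()
d=cv2.absdiff(cv2.imread('pics/a_scene.png'),viewer.camera('scene'))
for n,(u,v) in dict(spool=(160,264),bottle=(167,315),cup=(501,217),screwdriver=(107,236),hammer=(500,168)).items(): print(n,d[v-20:v+20,u-20:u+20].mean())
E
```

```text
the job is handed in; nothing more can be done
None
the job is handed in; nothing more can be done
```

The batten is in its bay, lying along the back fence, with the red end about 50 to 60 mm past the steel post. I handed the job in at about 33 s of the 72 s allowed.

- **How it went:** I pushed the batten forward and turned the red end towards the fence. I then fed it in behind the post by pushing the plain end face, and swung the plain end in. Finally I pressed the whole batten back with the fingers either side of the post. It was only pushed, never gripped or lifted.
- **Flush check:** I pressed each end on its own with closed fingers, and both stopped firmly on a 12 N limit. The tool's distance from the fence was 38.1 mm at the plain end and 39.0 mm at the red end. That 0.9 mm difference is within my error in measuring the bay's angle. The last pictures from both cameras show no visible gap.
- **Other objects:** In the last pictures, the jar, bottle, cup, tools, spool and the blue and orange look-alikes looked unmoved.
- **Forces:** The moves with a force limit used 12 to 15 N, and no reading I took came near the wrist or pressing limits. The other pushes ran without a force stop.
- **What disagreed or failed:** The two cameras differed by about 5 to 12 mm in absolute position, so I averaged them. A picture comparison I planned for after hand-in was refused because the job was already closed, so the "unmoved" check is by eye only.

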